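# Pop open the touch-latch cup-lid box

### The job

Open the wider of the two wooden counter boxes with the fingertips alone, gripping nothing: press its lid down at the middle of the front edge until the touch catch lets go, let the spring lift it ajar, then push the lid up and over from underneath until it leans back past upright and stays open by itself. Leave the narrow box shut and the jug, mug and tamper where they stand.

Things in the scene. Friction and masses are not known exactly. Their poses are not given: they have to be found in the camera images.
- wide_box: the wide wooden counter box, dark brown, screwed down: 160 mm deep (its x) by 200 mm wide (its y), walls 12 mm thick and 106 mm high, holding two stacks of white cup lids no higher than 60 mm. Origin: centre of its underside, on the counter. Axes: x points from the front wall to the rear (hinged) wall, y along the hinge (brass knuckles show at the rear), z up. At yaw 0 the front faces the robot (-x)
- wide_hinge (a point): point fixed on the wide box, in the middle of the lid's hinge axis: 74 mm behind the box's centre along its x and 115 mm above the counter
- wide_lid_front (a point): moves with the wide lid: middle of the lid's front (free) edge, on its top face; 159 mm in front of the hinge axis and 14 mm above the lid's underside; 129 mm above the counter when shut. Pressing here gives 7 mm to the end stop and takes about 7 N. Ajar, it stands 48 mm higher, with a gap of about 57 mm between lid and front wall
- wide_lid (a joint): lid angle about the hinge, rad: 0 shut, about 0.31 (18 degrees) ajar, on the plunger, 1.57 upright, 1.9 leaning back on its stop; it can be pressed down to -0.04. The lid is 164 mm deep, 204 mm wide, 14 mm thick (top board set back 4 mm), about 0.26 kg, no knob, 9 mm above the walls when shut. Let go before about 1.3 it falls back on the plunger; near upright its stiff hinge holds it; past 1.8 it drops to its stop
- wide_catch (a joint): white 10 mm plunger of the push catch in a grey housing inside the middle of the wide box's front wall, 126 mm in front of the hinge axis; the lid lies on it. Metres: 0 latched, -0.0055 fully pressed, 0.040 sprung out. Press it 5 mm (6 at the lid's edge), let up, and it springs out, lifting the lid ajar; pressing the lid fully down again latches it
- narrow_box: the narrow wooden counter box, dark brown, screwed down: 160 mm deep (its x) by 110 mm wide (its y), walls 12 mm thick and 106 mm high, holding wooden stirrers. Origin: centre of its underside, on the counter. Axes: x points from the front wall to the rear (hinged) wall, y along the hinge (brass knuckles show at the rear), z up. At yaw 0 the front faces the robot (-x)
- narrow_hinge (a point): point fixed on the narrow box, in the middle of the lid's hinge axis: 74 mm behind the box's centre along its x and 115 mm above the counter
- narrow_lid_front (a point): moves with the narrow lid: middle of the lid's front (free) edge, on its top face; 159 mm in front of the hinge axis and 14 mm above the lid's underside; 129 mm above the counter when shut. Pressing here gives 7 mm to the end stop and takes about 7 N. Ajar, it stands 48 mm higher, with a gap of about 57 mm between lid and front wall
- narrow_lid (a joint): lid angle about the hinge, rad: 0 shut, about 0.31 (18 degrees) ajar, on the plunger, 1.57 upright, 1.9 leaning back on its stop; it can be pressed down to -0.04. The lid is 164 mm deep, 114 mm wide, 14 mm thick (top board set back 4 mm), about 0.14 kg, no knob, 9 mm above the walls when shut. Let go before about 1.3 it falls back on the plunger; near upright its stiff hinge holds it; past 1.8 it drops to its stop
- narrow_catch (a joint): white 10 mm plunger of the push catch in a grey housing inside the middle of the narrow box's front wall, 126 mm in front of the hinge axis; the lid lies on it. Metres: 0 latched, -0.0055 fully pressed, 0.040 sprung out. Press it 5 mm (6 at the lid's edge), let up, and it springs out, lifting the lid ajar; pressing the lid fully down again latches it
- jug: loose steel milk jug, 76 mm across, 95 mm high, handle to its +y reaching 64 mm from the middle; origin: centre of its underside
- tamper: loose steel coffee tamper standing on its 58 mm base, 88 mm high; origin: centre of its underside
- mug: loose white mug, 80 mm across, 85 mm high, handle to its +y; origin: centre of its underside
There are look-alikes about, which are no part of the job. What is shaped like the narrow_box but red or turquoise is not meant.

How it is judged:
By the outcome, as a careful person would: the job done as asked, in the order asked, and still so for the second after the job is handed in, with the robot touching nothing.
It also fails if it takes over 48 s, if anything falls off the work surface, if the arm or the gripper's body presses on something with over 40 N, if the wrist force passes 120 N, or if a joint passes its speed limit or range.

### The arm

A 6-joint arm with a two-finger parallel gripper is mounted at the origin on the work surface. World frame = base frame: x ahead of the robot, y to its left, z up, the work surface at z = 0. Lengths are in mm, angles in rad, forces in N, time in s.
With the tool pointing down it reaches from about 350 to 775 mm from the base axis. Payload 7.3 kg.
Tool frame: the origin (TCP) lies midway between the tips of the shut fingers; the grasp point (between the pads) lies 19 mm behind it; x points along the fingers, y is the direction in which the jaws open and shut, and the axes are right-handed (so a half turn about x gives the same grasp; the last joint's range is limited). The gripper opens to 92 mm and grips with 3 to 60 N. Pads are 19 mm wide; open, the fingers measure 130 mm over their backs; the gripper's body (75 mm by 190 mm) begins 47 mm behind the grasp point.
Start: joints at [-1.266, 0.342, 1.524, -0, 1.275, -0.146], TCP at [228.759, -472.561, 226.741] pointing down, gripper open.
Joint ranges: [-2.53, 2.53], [-0.77, 2.02], [0.04, 2.7], [-1, 4.14], [0.28, 2.66], [-3.11, 3.11]. Speed limits (rad/s): [2.57, 2.57, 3.14, 3.14, 3.14, 3.14].

### API

Orientations are given as [roll, pitch, yaw] about the fixed x, y, z axes, in that order (R = Rz(yaw) Ry(pitch) Rx(roll)).
In Python, from plant import bot gives the robot as it stands. The module is installed in compiled form; this text tells all that it offers.
- The arm moves only by the shell command python3 -m handwheel 'ROWS' [OPENING]. ROWS is JSON, a list that holds one entry, the list of rows, each a list of 4 numbers: the shift along the tool's x, y, z in cm, then the turn about the tool's x in rad. A call has 1 to 8 rows; each row shifts and turns the commanded pose from where the row before left it, along the tool's axes as they then stand; what a row does not reach is not made up. A row lasts 1/12 s, in which the tool goes at most 41.7 mm and 7.16 degrees, less where a joint would pass 70% of its speed; a pose out of reach is approached as far as the arm can. A call is refused whole if a number of a shift passes 4.17 or a number of a turn 0.125, either way. A call with a gripper value outside its range is refused whole. OPENING is the opening, from 0 (shut) to 1 (fully open), set as the call begins (- or left out, the last holds). The fingers move at their own pace and stop on an object; the grip force is fixed at half the most. Time passes only in rows, so rows that do not move let the fingers close. It gives the time, the measured TCP pose, the force and the opening at its end, in the units of the state.
- bot.get_obs(): the state, without advancing time (a new reading comes with each control period).
- bot.capture(name): name is "scene" or "top" or "wrist"; returns (picture, depth): 384x512x3 uint8, red, green, blue; 384x512 float32, mm along the optical axis (not along the pixel's ray), 0 where there is no reading.
- bot.camera_model(name): a dict with "fx", "fy", "cx", "cy" (pixels), "dist_coeffs" ([k1, k2, p1, p2, k3] as OpenCV has them; the pictures are not rectified), "position" and "rotation" of the camera in the world. Camera axes: x right, y down, z forward; pixel columns grow to the right and rows downward; lengths in mm; the calibration is good to about 2 mm. A picture is of the moment at which its call begins: read the wrist's pose just before it. camera_model takes no time and is no camera call; for the wrist camera it gives the pose at the moment of the call.
- bot.close_job(): hands the job in, once; it reports no verdict.
Trained networks look in the newest picture that a camera, given by its name, has taken for a name from the list of things; names that differ only in an ending like _2 or _b are one class to them, and where a whole thing is asked for, a point or a joint stands for the part that bears it (a point fixed in the world has none). Each returns a list of dicts, best first, with "conf" (0 to 1); they miss things now and then, are a little off and sometimes report something else, mostly with a low value. They report only what shows in the picture. A call takes as long as a camera call. They do not tell look-alikes from the thing itself.
- bot.find_in(camera, label): "bbox" ([left, top, width, height] in pixels, round what is visible of it).
- bot.spot_point(camera, label): "point" ([column, row] in pixels: a listed point, or the origin of a listed thing).
The state is a dict: "time": time; "joint_positions": joint angles; "dq": joint speeds; "tau": joint torques, N m; "tool_pos": TCP position; "tcp_rot": TCP orientation; "contact_force": force on the tool from outside, world axes, zero at the start; "moment": the same for the moment, N m; "grip_width": finger opening in mm.
Only numpy, scipy, OpenCV 4.12 (cv2) and the standard library are available. Lean on these libraries where they do the work, as an engineer would, in place of code of your own. Each camera call takes 0.05 s, during which the arm holds its last target.

## Working session

There is one attempt and no reset: what is moved stays moved. The work goes in short steps, Python scripts to look and compute and a shell command to move; the robot and the scene stay as the last step left them, time stands still between calls to the robot, and variables do not carry over. Pictures are saved under pics/ and viewed, and the job is handed in when it is done.

```bash
mkdir -p pics; cat > h.py <<'E'
import numpy as np, cv2
from plant import bot
def cap(cam,name):
    im,d=bot.capture(cam); cv2.imwrite(f'pics/{name}.png',im[:,:,::-1]); np.save(f'pics/{name}_d.npy',d); return im,d
def cm(cam):
    m=bot.camera_model(cam); K=np.array([[m['fx'],0,m['cx']],[0,m['fy'],m['cy']],[0,0,1]],float)
    return K,np.array(m['dist_coeffs'],float),np.array(m['position'],float),np.array(m['rotation'],float)
def rays(cam,px):
    K,D,p,R=cm(cam); u=cv2.undistortPoints(np.array(px,float).reshape(-1,1,2),K,D).reshape(-1,2)
    return p,R,np.c_[u,np.ones(len(u))]
def at_depth(cam,px,d):
    p,R,r=rays(cam,px); return p+(r*np.array(d).reshape(-1,1))@R.T
def at_z(cam,px,z):
    p,R,r=rays(cam,px); w=r@R.T; return p+w*((z-p[2])/w[:,2:3])
def project(cam,P):
    K,D,p,R=cm(cam); q=(np.array(P,float).reshape(-1,3)-p)@R
    return cv2.projectPoints(q,np.zeros(3),np.zeros(3),K,D)[0].reshape(-1,2)
def cloud(cam,d):
    v,u=np.nonzero(d>0); return np.c_[u,v],at_depth(cam,np.c_[u,v],d[v,u])
E
python3 - <<'E'
from h import *
np.set_printoptions(precision=1,suppress=True)
for c in ['scene','top']:
    cap(c,c+'0'); print(c,bot.camera_model(c))
    for l in ['wide_box','narrow_box','wide_hinge','wide_lid_front','narrow_lid_front','jug','mug','tamper']:
        try:
            print(l,[(x['point'],round(x['conf'],2)) for x in bot.spot_point(c,l)][:4])
        except Exception as e: print(e)
print(bot.get_obs())
E
```

```text
scene {'fx': 395.5969705199723, 'fy': 395.5969705199723, 'cx': 261.16551068216046, 'cy': 183.23420054610045, 'dist_coeffs': array([-0.1,  0. ,  0. ,  0. ,  0. ]), 'position': array([1262.7,  139.8, 1146.8]), 'rotation': array([-2.5, -0. ,  1.8])}
wide_box [([199.3, 190.4], 0.98)]
narrow_box [([332.3, 148.5], 0.96), ([310.9, 283.3], 0.75), ([318.0, 214.7], 0.69)]
wide_hinge [([203.5, 187.1], 0.67), ([203.4, 187.3], 0.33)]
wide_lid_front [([191.7, 144.3], 0.71)]
narrow_lid_front [([348.0, 109.5], 0.91), ([334.1, 175.2], 0.79), ([324.5, 241.1], 0.65)]
jug [([392.2, 212.2], 0.86)]
mug [([271.7, 170.5], 0.84)]
tamper [([144.5, 163.9], 0.62)]
top {'fx': 360.5898223696171, 'fy': 360.5898223696171, 'cx': 260.9267474161716, 'cy': 187.45705719253766, 'dist_coeffs': array([0., 0., 0., 0., 0.]), 'position': array([ 405.7,   -4.3, 1109.6]), 'rotation': array([-3. ,  0. , -1.6])}
wide_box [([332.8, 190.2], 0.96)]
narrow_box [([195.0, 280.9], 0.85), ([205.2, 187.5], 0.74), ([197.1, 111.1], 0.62)]
wide_hinge [([324.9, 155.8], 0.83)]
wide_lid_front [([356.7, 207.7], 0.86)]
narrow_lid_front [([184.2, 122.5], 0.89), ([184.4, 211.4], 0.88), ([168.8, 316.9], 0.62)]
jug [([122.8, 207.3], 0.97), ([206.4, 158.2], 0.59)]
mug [([263.5, 234.8], 0.85), ([181.7, 209.5], 0.71)]
tamper [([335.9, 189.6], 0.71), ([404.0, 200.8], 0.7)]
{'time': 0.9, 'joint_positions': array([-1.3,  0.3,  1.5, -0. ,  1.3, -0.1]), 'dq': array([-0.,  0.,  0.,  0.,  0.,  0.]), 'tau': array([  0. , -43.1, -24.4,   0.1,   0. ,  -0. ]), 'tool_pos': array([ 228.8, -472.6,  226.7]), 'tcp_rot': array([ 1.4,  1.6, -1.3]), 'contact_force': array([ 0.4, -0. , -0.8]), 'moment': array([-0., -0.,  0.]), 'grip_width': 91.8190023690682}
```

```bash
python3 - <<'E'
s=open('h.py').read()
s=s.replace("np.array(m['rotation'],float)","Rot.from_euler('xyz',m['rotation']).as_matrix()").replace("from plant","from scipy.spatial.transform import Rotation as Rot\nfrom plant")
open('h.py','w').write(s)
E
python3 -c "
import cv2,numpy as np
a=cv2.imread('pics/scene0.png');b=cv2.imread('pics/top0.png')
for n,i in(('scene',a),('top',b)): cv2.imwrite(f'pics/{n}0_big.png',cv2.resize(i,(800,600),interpolation=cv2.INTER_CUBIC))"
```

```text
(no output)
```

View pics/scene0_big.png

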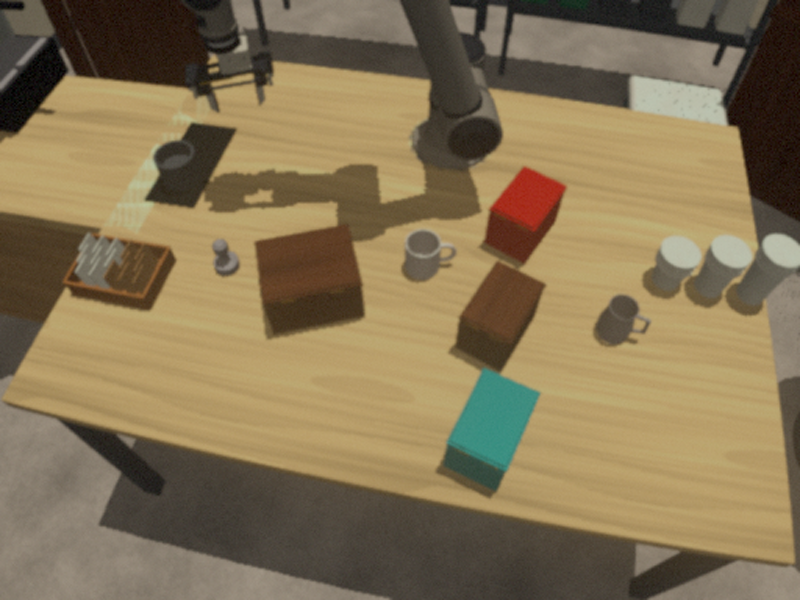

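View pics/top0_big.png

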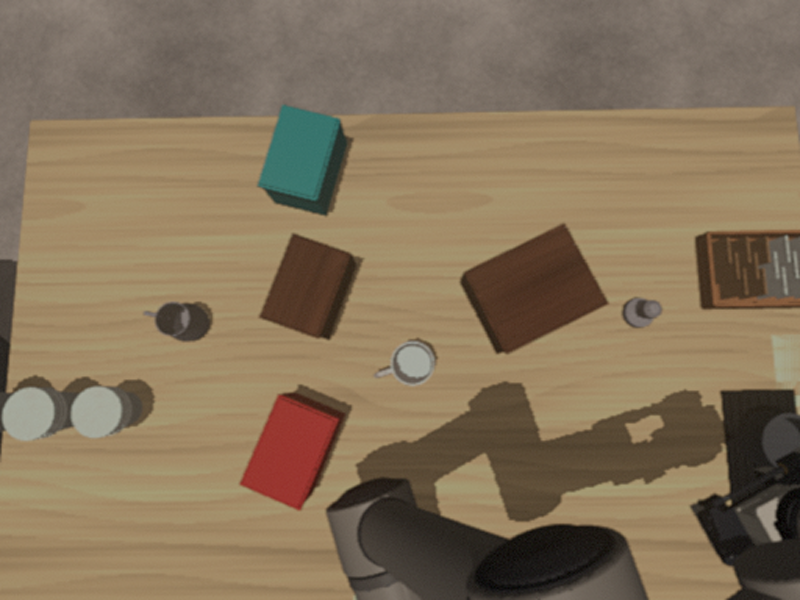

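```bash
cat >> h.py <<'E'
E
python3 - <<'E'
from h import *
np.set_printoptions(precision=1,suppress=True)
for c in ['top','scene']:
    d=np.load(f'pics/{c}0_d.npy'); px,P=cloud(c,d)
    im=cv2.imread(f'pics/{c}0.png')
    m=(abs(P[:,2]-129)<12)
    col=im[px[:,1],px[:,0]].astype(int)
    for nm,cen in (('wide',(400,-240)),('narrow',(400,170))):
        pass
    mask=np.zeros(d.shape,np.uint8); mask[px[m][:,1],px[m][:,0]]=1
    n,L,st,ce=cv2.connectedComponentsWithStats(mask)
    for k in range(1,n):
        if st[k,4]<300: continue
        sel=m&(L[px[:,1],px[:,0]]==k)
        r=cv2.minAreaRect(P[sel][:,:2].astype(np.float32))
        print(c,ce[k],st[k,4],'z',np.median(P[sel][:,2]),r, P[sel][:,:2].mean(0), col[sel].mean(0))
pts={'top':dict(wh=([324.9,155.8],115),wf=([356.7,207.7],129),nf=([184.4,211.4],129),jug=([122.8,207.3],0),mug=([263.5,234.8],0),tamp=([404,200.8],0)),
'scene':dict(wh=([203.5,187.1],115),wf=([191.7,144.3],129),nf=([334.1,175.2],129),jug=([392.2,212.2],0),mug=([271.7,170.5],0),tamp=([144.5,163.9],0))}
for c in pts:
    for k,(p,z) in pts[c].items(): print(c,k,at_z(c,[p],z)[0])
E
```

```text
top [190.6  97.4] 2148 z 127.1575282257541 ((816.2515258789062, 203.788330078125), (115.03759765625, 164.88026428222656), 74.77127838134766) [813.1 202.7] [106.9 115.1  58.9]
top [342.  184.2] 4317 z 127.9678796702193 ((557.2511596679688, -219.39564514160156), (163.7008056640625, 205.02098083496094), 25.44745635986328) [ 554.7 -217.8] [37.8 54.3 80.9]
top [194.6 182.5] 2370 z 127.56537863820324 ((567.8927612304688, 189.72805786132812), (115.36602020263672, 163.74118041992188), 69.65845489501953) [566.  188.3] [40.3 57.7 84.2]
top [ 19.3 264.3] 981 z 131.85079868706111 ((350.35772705078125, 656.9703369140625), (88.64530181884766, 86.84085083007812), 88.10809326171875) [350.6 654.8] [144.9 157.8 155.9]
top [184.1 289. ] 2692 z 127.15705689816468 ((280.73529052734375, 213.74220275878906), (114.26127624511719, 164.44737243652344), 67.01806640625) [280.3 212.5] [ 47.7  55.3 150.6]
scene [337.5 126.9] 1191 z 129.6879922633983 ((280.53369140625, 214.65695190429688), (115.68624114990234, 168.12771606445312), 66.94485473632812) [288.8 213.6] [ 30.8  49.3 161.4]
scene [196. 169.] 2638 z 129.10
[... 344 characters left out ...]
.5] 1627 z 129.25587138572962 ((568.446044921875, 190.86550903320312), (112.40985870361328, 165.38027954101562), 69.3877944946289) [575.9 190.3] [40.9 67.1 98.5]
scene [315.4 268.3] 2341 z 129.58234869816704 ((816.9884033203125, 204.65194702148438), (115.53662109375, 166.74273681640625), 74.87471008300781) [822.9 203.9] [124.8 139.8  65.4]
top wh [ 637.9 -176.3  115. ]
top wf [ 488.8 -254.4  129. ]
top nf [485.8 214.8 129. ]
top jug [512. 435.   0.]
top mug [421.2   0.5   0. ]
top tamp [ 518.9 -433.5    0. ]
scene wh [ 619.8 -175.5  115. ]
scene wf [ 469.9 -259.5  129. ]
scene nf [499.7 221.9 129. ]
scene jug [516.4 443.    0. ]
scene mug [428.5   9.4   0. ]
scene tamp [ 494.2 -453.2    0. ]
```

```bash
cat >> h.py <<'E'
YAW=np.deg2rad(25.3); U=np.array([np.cos(YAW),np.sin(YAW),0]); V=np.array([-U[1],U[0],0]); C=np.array([558.,-218.3,0])
HINGE=C+77*U+[0,0,115]; FRONT=HINGE-159*U+[0,0,14]
def st():
    o=bot.get_obs(); R=Rot.from_euler('xyz',o['tcp_rot']).as_matrix(); return o,np.array(o['tool_pos']),R
def box(p):  # coords rel to hinge: forward-to-rear, along hinge, world z
    d=np.array(p)-HINGE; return np.array([d@U,d@V,p[2]])
def goto(p):  # tool-frame cm
    o,t,R=st(); return (R.T@(np.array(p)-t))/10
def turn():  # turn about tool x bringing tool y parallel to V
    o,t,R=st(); y=R.T@V; a=np.arctan2(y[2],y[1]); return (a+np.pi/2)%np.pi-np.pi/2
def rep():
    np.set_printoptions(precision=2,suppress=True)
    o,t,R=st(); print('t',o['time'],'tcp',t,'box',box(t),'F',np.array(o['contact_force']),'Fbox',np.array(o['contact_force'])@np.c_[U,V,[0,0,1]],'turn',turn(),'q',np.array(o['joint_positions']))
E
python3 - <<'E'
from h import *
rep(); o,t,R=st(); print(R); print('hinge',HINGE,'front',FRONT); print(np.c_[R.T@U,R.T@V])
print(goto(FRONT+10*U+[0,0,70]))
E
```

```text
t 0.9 tcp [ 228.76 -472.56  226.75] box [-483.32  -89.17  226.75] F [ 0.39 -0.04 -0.78] Fbox [ 0.34 -0.2  -0.78] turn 0.009257409420406315 q [-1.27  0.34  1.52 -0.    1.28 -0.15]
[[ 0.    0.44 -0.9 ]
 [-0.   -0.9  -0.44]
 [-1.    0.    0.  ]]
hinge [ 627.61 -185.39  115.  ] front [ 483.87 -253.34  129.  ]
[[-0.   -0.  ]
 [ 0.01 -1.  ]
 [-1.   -0.01]]
[  2.77  -8.61 -33.51]
```

```bash
python3 -m handwheel '[[[0,-1.0,-3.9,0.009],[0,-1.0,-3.9,0],[0,-1.0,-3.9,0],[0,-1.0,-3.9,0],[0,-1.0,-3.9,0],[0.3,-1.0,-3.9,0],[0.5,-1.0,-3.9,0],[0.5,-1.0,-3.9,0]]]' 0; python3 - <<'E'
from h import *
rep(); print(goto(FRONT+10*U+[0,0,30]))
E
```

```text
time: 1.57
tool_pos: [477.8, -265.1, 213.9]
tcp_rot: [1.932, 1.57, -0.768]
contact_force: [0.3, -0.7, 0.6]
grip_width: 43.4
t 1.5667 tcp [ 477.76 -265.09  213.88] box [-169.54   -8.01  213.88] F [ 0.31 -0.68  0.56] Fbox [-0.01 -0.75  0.56] turn 0.0002099635883716644 q [-0.65  0.39  1.49 -0.    1.26  0.48]
[ 5.49 -0.81 -2.05]
```

```bash
python3 -m handwheel '[[[1,-0.3,-0.4,0],[1,0,0,0],[1,0,0,0],[0.5,0,0,0],[0,0,0,0],[0,0,0,0]]]'; python3 - <<'E'
from h import *
rep(); print(goto(FRONT+10*U+[0,0,20]))
im,_=cap('wrist','w1'); a,_=cap('scene','s1')
cv2.imwrite('pics/m1.png',np.hstack([cv2.resize(im,(400,300)),cv2.resize(a,(400,300))])[:,:,::-1])
o,d=bot.get_obs(),None
for k,p in dict(front=FRONT,hinge=HINGE).items(): print(k,project('wrist',p))
print(bot.spot_point('wrist','wide_lid_front'), bot.spot_point('wrist','wide_hinge'))
E
```

```text
time: 2.07
tool_pos: [477.8, -263.2, 178.6]
tcp_rot: [-0.719, 1.57, 2.863]
contact_force: [0.9, -0.4, 0.7]
grip_width: 3.3
t 2.0667 tcp [ 477.81 -263.24  178.59] box [-168.7    -6.36  178.59] F [ 0.9  -0.42  0.71] Fbox [ 0.64 -0.77  0.71] turn -0.0019466997521080387 q [-0.64  0.42  1.54 -0.    1.18  0.49]
[ 2.96 -0.64 -1.97]
front [[245.44 204.8 ]]
hinge [[243.13 -42.24]]
[{'point': [247.0, 208.3], 'conf': 0.56}] []
```

View pics/m1.png

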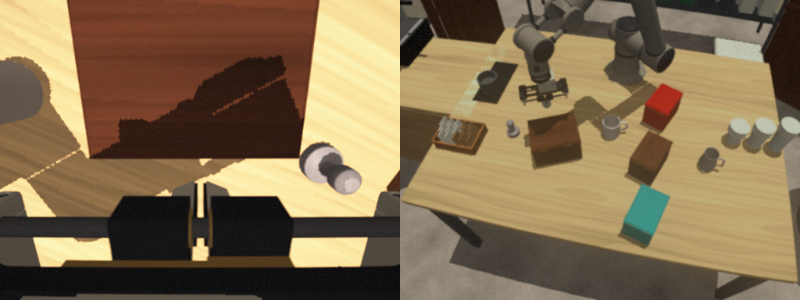

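```bash
python3 - <<'E'
from h import *
np.set_printoptions(precision=1,suppress=True)
d=np.load('pics/w1_d.npy'); px,P=cloud('wrist',d); o,t,R=st()
print(bot.camera_model('wrist'))
m=(abs(P[:,2]-129)<8)&(px[:,1]<230)
B=(P-HINGE); b=np.c_[B@U,B@V,P[:,2]]
print('z',np.median(P[m][:,2]))
for lo in range(-160,-40,20):
    s=m&(b[:,0]>lo)&(b[:,0]<lo+20)
    if s.sum()>50: print(lo,b[s][:,1].min(),b[s][:,1].max(), s.sum())
c=m&(abs(b[:,1])<80); 
for k in range(-80,80,40):
    s=m&(b[:,1]>k)&(b[:,1]<k+40); print('front edge',k,b[s][:,0].min())
print('tcp proj',project('wrist',t),project('wrist',t-[0,0,40]))
E
```

```text
{'fx': 299.2494678218942, 'fy': 299.2494678218942, 'cx': 256.1173630662879, 'cy': 196.08351715496462, 'dist_coeffs': array([-0.,  0.,  0.,  0.,  0.]), 'position': array([ 553.1, -228.6,  336.9]), 'rotation': array([ 2.8, -0. , -1.1])}
z 129.5986092615162
-160 -103.8043725173093 100.53957267567122 6226
-140 -103.73713068114982 100.22934649251027 7757
-120 -103.71640216964562 100.60141065610759 8316
-100 -103.90226078883238 100.08069389827472 9268
-80 -103.94712504206626 100.12149174274771 9964
-60 -103.63905251032357 100.29300073134351 10860
front edge -80 -159.68308870866062
front edge -40 -159.6848805309743
front edge 0 -159.72933460361105
front edge 40 -159.6530186673398
tcp proj [[254.2 248. ]] [[254.4 221.7]]
```

```bash
python3 -m handwheel '[[[0,-0.4,-1.9,0],[2,0,0,0],[2,0,0,0],[0,0,0,0]]]' 0; python3 -m handwheel '[[[0.4,0,0,0],[0.4,0,0,0],[0.2,0,0,0],[0.2,0,0,0],[0,0,0,0]]]'; python3 -c "
from h import *
rep()"
```

```text
time: 2.6
tool_pos: [492.6, -249.3, 135.8]
tcp_rot: [-1.028, 1.565, 2.556]
contact_force: [-2.2, 0.9, -0.2]
grip_width: 0.3
time: 3.02
tool_pos: [494.4, -251.0, 128.0]
tcp_rot: [1.882, 1.569, -0.818]
contact_force: [-3.1, 0.1, 7.0]
grip_width: 0.3
t 3.0167 tcp [ 494.43 -250.97  128.03] box [-148.44   -2.37  128.03] F [-3.1   0.11  7.03] Fbox [-2.76  1.42  7.03] turn 0.00010347125310250505 q [-0.61  0.49  1.58 -0.    1.07  0.52]
```

```bash
python3 -m handwheel '[[[0.2,0,0,0],[0.2,0,0,0],[0,0,0,0]]]'; python3 -m handwheel '[[[0.1,0,0,0],[0.1,0,0,0],[0,0,0,0]]]'; python3 -c "
from h import *
rep()"
```

```text
time: 3.27
tool_pos: [494.2, -251.1, 124.3]
tcp_rot: [1.699, 1.569, -1.001]
contact_force: [-3.5, 0.6, 7.7]
grip_width: 0.4
time: 3.52
tool_pos: [494.2, -251.1, 122.8]
tcp_rot: [1.692, 1.569, -1.008]
contact_force: [-4.4, -0.1, 9.2]
grip_width: 0.2
t 3.5167 tcp [ 494.18 -251.12  122.75] box [-148.73   -2.4   122.75] F [-4.39 -0.15  9.15] Fbox [-4.03  1.74  9.15] turn 0.00014622411995146578 q [-0.61  0.5   1.59 -0.    1.05  0.52]
```

```bash
python3 -m handwheel '[[[0.15,0,0,0],[0.15,0,0,0],[0,0,0,0]]]'; python3 -c "
from h import *
rep()"
```

```text
time: 3.77
tool_pos: [494.3, -251.2, 122.2]
tcp_rot: [1.806, 1.567, -0.894]
contact_force: [-10.6, 3.3, 27.3]
grip_width: 0.2
t 3.7667 tcp [ 494.26 -251.24  122.24] box [-148.7    -2.54  122.24] F [-10.64   3.28  27.29] Fbox [-8.22  7.52 27.29] turn 0.00038148434277829324 q [-0.61  0.5   1.59 -0.    1.05  0.52]
```

```bash
python3 -m handwheel '[[[-1,0,0,0],[-2,0,0,0],[-3,0,0,0],[-3,0,0,0],[0,0,2,0],[0,0,2,0],[0,0,0,0],[0,0,0,0]]]'; python3 - <<'E'
from h import *
rep()
im,_=cap('wrist','w2'); a,_=cap('scene','s2')
cv2.imwrite('pics/m2.png',np.hstack([cv2.resize(im,(400,300)),a[90:240,110:310].repeat(2,0).repeat(2,1)])[:,:,::-1])
d=np.load('pics/w2_d.npy'); px,P=cloud('wrist',d)
b=np.array([[ (p-HINGE)@U,(p-HINGE)@V,p[2]] for p in P[::7]])
for lo in range(-180,20,20):
    s=(b[:,0]>lo)&(b[:,0]<lo+20)&(b[:,1]<-40)&(b[:,1]>-90)
    if s.sum(): print(lo+10,np.median(b[s][:,2]),s.sum())
E
```

```text
time: 4.43
tool_pos: [457.8, -268.0, 208.6]
tcp_rot: [2.141, 1.569, -0.56]
contact_force: [0.4, 0.3, -0.2]
grip_width: 0.3
t 4.4333 tcp [ 457.78 -267.99  208.6 ] box [-188.85   -2.09  208.6 ] F [ 0.37  0.31 -0.23] Fbox [ 0.46  0.12 -0.23] turn -0.0014201708189425233 q [-0.67  0.37  1.54  0.    1.23  0.46]
-170 308.3977511018142 951
-150 286.39344713585774 562
-130 169.97318376413617 353
-110 163.3048456283089 349
-90 157.04982053182783 348
-70 150.66518361569118 343
-50 144.6721101491092 306
```

View pics/m2.png

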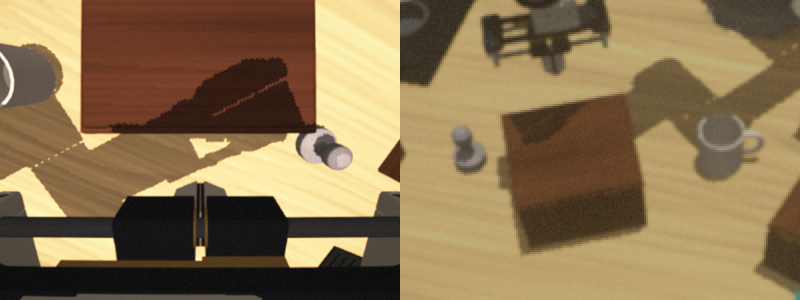

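```bash
python3 -m handwheel '[[[3,0,0,0],[3,0,0,0],[2.6,0,0,0],[0,0,0,0],[0,0,-1.5,0],[0,0,0,0],[0,0,0,0]]]'; python3 - <<'E'
from h import *
rep()
o,t,R=st(); b=box(t)
ths=np.linspace(.306,1.45,16); s=np.interp(ths,[.306,1.45],[40,15])
x=-9.5-159*np.cos(ths); z=115+159*np.sin(ths)-s
pr=b[[0,2]]
for th,X,Z in zip(ths,x,z): print(round(th,2),round(X,1),round(Z,1),'row',np.round([-(Z-pr[1])/10,0,-(X-pr[0])/10],2)); pr=(X,Z)
E
```

```text
time: 5.12
tool_pos: [472.6, -261.2, 122.8]
tcp_rot: [1.997, 1.569, -0.701]
contact_force: [-0.5, -0.7, 0.7]
grip_width: 0.5
t 5.1167 tcp [ 472.64 -261.16  122.79] box [-172.49   -2.27  122.79] F [-0.54 -0.72  0.7 ] Fbox [-0.8  -0.42  0.7 ] turn 0.0018652752732828404 q [-0.65  0.47  1.63 -0.    1.04  0.48]
0.31 -161.1 122.9 row [-0.01  0.   -1.14]
0.38 -157.0 136.0 row [-1.31  0.   -0.41]
0.46 -152.1 148.7 row [-1.27  0.   -0.49]
0.53 -146.3 161.0 row [-1.23  0.   -0.58]
0.61 -139.7 172.9 row [-1.19  0.   -0.66]
0.69 -132.4 184.2 row [-1.13  0.   -0.73]
0.76 -124.4 195.0 row [-1.07  0.   -0.8 ]
0.84 -115.6 205.1 row [-1.01  0.   -0.87]
0.92 -106.3 214.5 row [-0.94  0.   -0.93]
0.99 -96.4 223.1 row [-0.87  0.   -0.99]
1.07 -86.0 231.0 row [-0.79  0.   -1.04]
1.14 -75.2 238.1 row [-0.71  0.   -1.08]
1.22 -64.0 244.4 row [-0.63  0.   -1.12]
1.3 -52.4 249.8 row [-0.54  0.   -1.15]
1.37 -40.6 254.3 row [-0.45  0.   -1.18]
1.45 -28.7 257.8 row [-0.36  0.   -1.2 ]
```

```bash
python3 -m handwheel '[[[0,0,-0.7,0],[-0.3,0,-0.4,0],[-1.3,0,-0.45,0],[-1.3,0,-0.5,0],[-1.2,0,-0.6,0],[0,0,0,0]]]'; python3 - <<'E'
from h import *
rep()
a,_=cap('scene','s3'); w,_=cap('wrist','w3')
cv2.imwrite('pics/m3.png',np.hstack([cv2.resize(w,(400,300)),a[90:240,110:310].repeat(2,0).repeat(2,1)])[:,:,::-1])
E
```

```text
time: 5.62
tool_pos: [497.0, -250.1, 165.6]
tcp_rot: [2.066, 1.566, -0.633]
contact_force: [-3.4, -0.9, 1.8]
grip_width: 0.2
t 5.6167 tcp [ 496.97 -250.1   165.59] box [-145.77   -2.66  165.59] F [-3.42 -0.9   1.84] Fbox [-3.48  0.65  1.84] turn 0.0008432606536814546 q [-0.6   0.45  1.53 -0.    1.15  0.52]
```

View pics/m3.png

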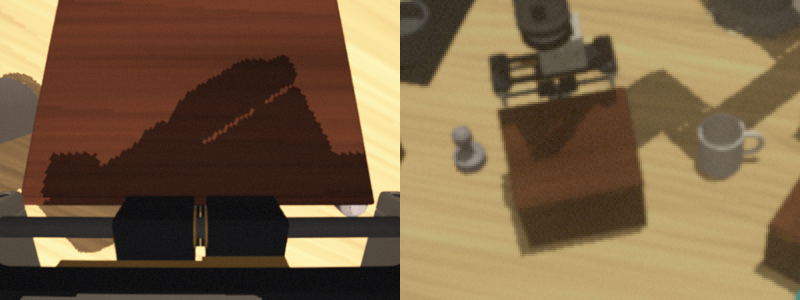

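```bash
cat >> h.py <<'E'
def lidangle(name,cam='wrist',zmin=125):
    d=np.load(f'pics/{name}_d.npy'); px,P=cloud(cam,d); im=cv2.imread(f'pics/{name}.png')[px[:,1],px[:,0]].astype(int)
    B=P-HINGE; b=np.c_[B@U,B@V,P[:,2]]
    s=(abs(b[:,1])<95)&(b[:,0]>-165)&(b[:,0]<120)&(im[:,2]<175)&(b[:,2]>zmin)
    if cam=='wrist': s&=px[:,1]<240
    q=b[s]; X=-q[:,0]; Z=q[:,2]-115
    # top face: dist from hinge line = 14
    best=max(np.arange(-.05,2.1,.01),key=lambda th:(abs(Z*np.cos(th)-X*np.sin(th)-14)<3).sum())
    n=abs(Z*np.cos(best)-X*np.sin(best)-14)<3; r=(X*np.cos(best)+Z*np.sin(best))[n]
    print(cam,'lid angle',best,'inliers',n.sum(),'of',s.sum(),'r',np.percentile(r,[1,99]))
E
python3 - <<'E'
from h import *
lidangle('w2');lidangle('w3');lidangle('s3','scene')
E
```

```text
wrist lid angle -0.019999999999999997 inliers 7209 of 7481 r [ 86.5729298  108.29079615]
wrist lid angle 0.53 inliers 94223 of 94441 r [ 23.69830529 149.33589135]
scene lid angle 0.56 inliers 2364 of 6650 r [  1.4077705  155.71054895]
```

```bash
python3 -m handwheel '[[[-1.2,0,-0.65,0],[-1.15,0,-0.75,0],[-1.1,0,-0.8,0],[-1.0,0,-0.87,0],[-0.95,0,-0.93,0],[0,0,0,0]]]'; python3 - <<'E'
from h import *
rep()
a,_=cap('scene','s4'); w,_=cap('wrist','w4')
lidangle('w4');lidangle('s4','scene')
E
```

```text
time: 6.22
tool_pos: [533.0, -232.4, 217.7]
tcp_rot: [2.391, 1.568, -0.308]
contact_force: [-0.5, -0.2, 0.7]
grip_width: 0.4
t 6.2167 tcp [ 532.99 -232.4   217.66] box [-105.63   -2.06  217.66] F [-0.49 -0.24  0.7 ] Fbox [-0.54 -0.01  0.7 ] turn 0.0009524601052746107 q [-0.54  0.45  1.38  0.    1.31  0.58]
wrist lid angle 0.9100000000000001 inliers 58525 of 59988 r [  7.2  155.04]
scene lid angle 0.9300000000000002 inliers 2501 of 7748 r [  4.33 174.59]
```

```bash
python3 -m handwheel '[[[-0.8,0,-1.0,0],[-0.75,0,-1.05,0],[-0.65,0,-1.08,0],[-0.55,0,-1.12,0],[-0.5,0,-1.15,0],[0,0,0,0]]]'; python3 - <<'E'
from h import *
rep()
a,_=cap('scene','s5'); w,_=cap('wrist','w5')
cv2.imwrite('pics/m5.png',np.hstack([cv2.resize(w,(400,300)),a[90:240,110:310].repeat(2,0).repeat(2,1)])[:,:,::-1])
lidangle('w5');lidangle('s5','scene')
E
```

```text
time: 6.82
tool_pos: [581.3, -209.1, 248.7]
tcp_rot: [-2.856, 1.57, 0.728]
contact_force: [-0.3, -0.2, 0.2]
grip_width: 0.5
t 6.8167 tcp [ 581.33 -209.07  248.7 ] box [-51.97  -1.63 248.7 ] F [-0.27 -0.18  0.25] Fbox [-0.32 -0.05  0.25] turn 0.0010389767548062423 q [-0.47  0.5   1.21  0.    1.43  0.66]
wrist lid angle 1.2900000000000003 inliers 30483 of 36087 r [ 10.87 158.02]
scene lid angle 1.3100000000000003 inliers 2350 of 8414 r [  8.8  248.26]
```

View pics/m5.png

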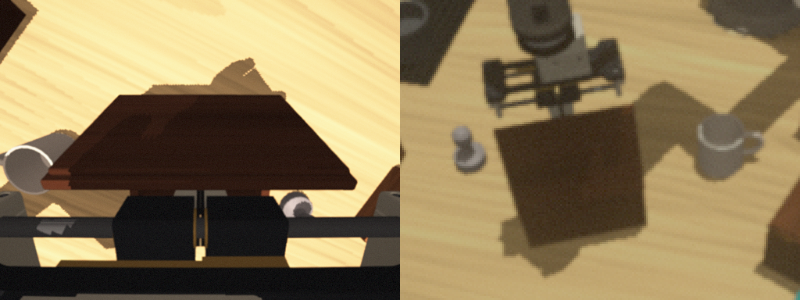

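```bash
python3 -m handwheel '[[[-0.2,0,-1.1,0],[0,0,-1.1,0],[0,0,-1.1,0],[0.2,0,-1.1,0],[0.2,0,-1.0,0],[0,0,-1.0,0],[0,0,-0.7,0],[0,0,0,0]]]'; python3 - <<'E'
from h import *
rep()
a,_=cap('scene','s6'); w,_=cap('wrist','w6')
cv2.imwrite('pics/m6.png',np.hstack([cv2.resize(w,(400,300)),a[90:240,110:310].repeat(2,0).repeat(2,1)])[:,:,::-1])
lidangle('w6');lidangle('s6','scene')
E
```

```text
time: 7.58
tool_pos: [645.4, -178.5, 246.3]
tcp_rot: [-1.178, 1.57, 2.406]
contact_force: [-0.2, -0.1, -1.2]
grip_width: 0.4
t 7.5833 tcp [ 645.4  -178.52  246.27] box [ 19.02  -1.39 246.27] F [-0.15 -0.12 -1.16] Fbox [-0.19 -0.04 -1.16] turn 0.0011588187109472514 q [-0.38  0.61  1.03  0.    1.5   0.74]
wrist lid angle 1.8200000000000003 inliers 4581 of 10306 r [155.98 158.99]
scene lid angle 1.8600000000000003 inliers 1049 of 7793 r [ 15.96 157.11]
```

View pics/m6.png

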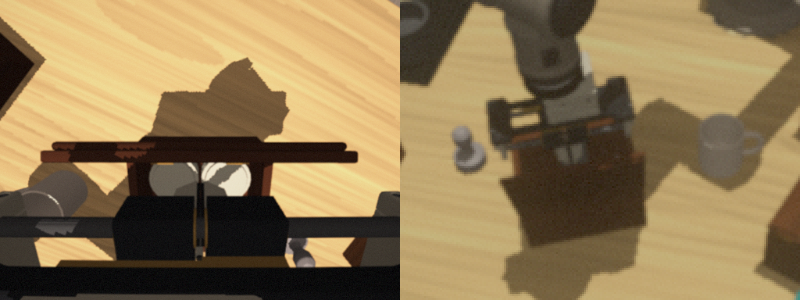

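```bash
python3 -m handwheel '[[[0,0,-0.6,0],[0,0,-0.6,0],[0,0,0,0],[0,0,0,0]]]'; python3 -c "
from h import *
rep(); cap('wrist','w7'); lidangle('w7')"
```

```text
time: 8.02
tool_pos: [655.7, -174.0, 247.1]
tcp_rot: [1.377, 1.571, -1.323]
contact_force: [0.4, 0.8, -0.2]
grip_width: 0.4
t 8.0167 tcp [ 655.72 -173.97  247.15] box [ 30.29  -1.68 247.15] F [ 0.4   0.82 -0.22] Fbox [ 0.71  0.57 -0.22] turn 0.0005138146350849304 q [-0.37  0.63  1.   -0.    1.52  0.76]
wrist lid angle 1.8300000000000003 inliers 4648 of 10086 r [150.31 158.83]
```

```bash
python3 -m handwheel '[[[0,0,2,0],[0,0,3,0],[0,0,4,0],[0,0,4,0],[0,0,4,0],[0,0,4,0],[0,0,2,0],[0,0,0,0]]]'; python3 -m handwheel '[[[-1,0,3,0],[-1,0,3,0],[0,0,2,0],[0,0,0,0],[0,0,0,0],[0,0,0,0],[0,0,0,0],[0,0,0,0]]]'; python3 - <<'E'
from h import *
rep()
a,_=cap('scene','s8'); w,_=cap('wrist','w8'); t,_=cap('top','t8')
cv2.imwrite('pics/m8.png',np.hstack([cv2.resize(t,(400,300)),cv2.resize(a,(400,300))])[:,:,::-1])
cv2.imwrite('pics/m8b.png',np.hstack([cv2.resize(w,(400,300)),a[90:240,110:310].repeat(2,0).repeat(2,1)])[:,:,::-1])
lidangle('w8');lidangle('s8','scene'); lidangle('t8','top')
for c,n in(('scene','s8'),('top','t8')):
    print({l:at_z(c,[bot.spot_point(c,l)[0]['point']],0)[0][:2] for l in ['jug','mug','tamper']})
E
```

```text
time: 8.73
tool_pos: [444.2, -274.1, 247.9]
tcp_rot: [0.489, 1.569, -2.215]
contact_force: [1.3, -0.8, 0.4]
grip_width: 0.4
time: 9.4
tool_pos: [376.1, -306.1, 267.0]
tcp_rot: [-1.806, 1.57, 1.779]
contact_force: [-0.2, -0.2, -0.1]
grip_width: 0.6
t 9.4 tcp [ 376.11 -306.1   266.96] box [-278.96   -1.65  266.96] F [-0.15 -0.21 -0.11] Fbox [-0.23 -0.13 -0.11] turn 0.0015964066014793055 q [-0.84  0.24  1.56  0.    1.35  0.29]
wrist lid angle 0.18000000000000005 inliers 130 of 222 r [128.22 137.38]
scene lid angle 1.8800000000000003 inliers 992 of 1260 r [ 16.05 157.  ]
top lid angle 1.7800000000000002 inliers 722 of 2227 r [ 94.89 155.1 ]
{'jug': array([499.92, 440.61]), 'mug': array([431.74,  11.5 ]), 'tamper': array([ 516.95, -443.85])}
{'jug': array([512.34, 436.91]), 'mug': array([424.57,   0.14]), 'tamper': array([ 525.36, -433.62])}
```

View pics/m8.png

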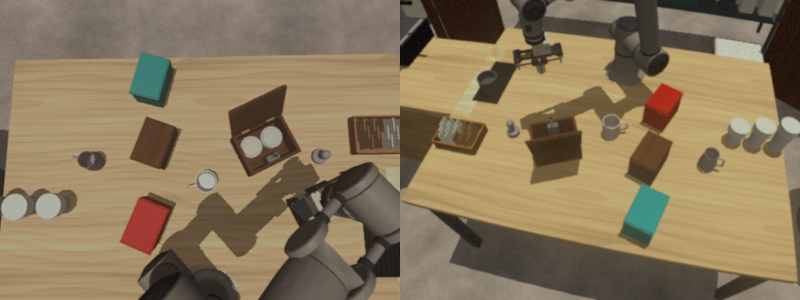

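View pics/m8b.png

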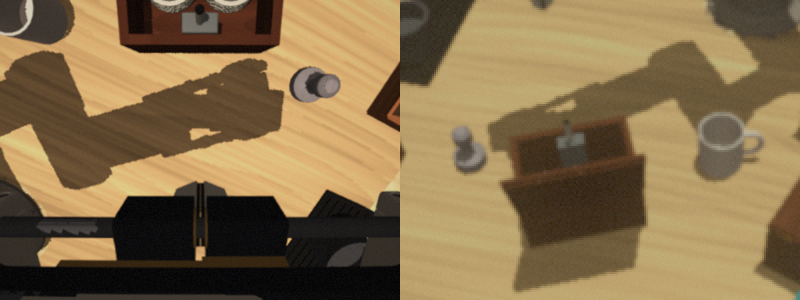

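```bash
python3 - <<'E'
from h import *
cap('scene','s9'); lidangle('s9','scene'); rep()
print(np.abs(cv2.imread('pics/s9.png').astype(int)-cv2.imread('pics/s8.png')).mean())
print(bot.close_job())
E
```

```text
scene lid angle 1.8800000000000003 inliers 994 of 1263 r [ 15.96823729 157.20122121]
t 9.9 tcp [ 375.31 -306.61  267.24] box [-279.91   -1.76  267.24] F [ 0.21 -0.33 -0.18] Fbox [ 0.05 -0.39 -0.18] turn 0.00022374267848146445 q [-0.84  0.24  1.56 -0.    1.35  0.29]
2.026236640082465
the job is handed in; nothing more can be done
None
```

The wide box is open and stays open by itself, and I handed the job in at about 10 s.

With the fingers shut, I pressed the wide lid at the middle of its front edge down to its end stop. The highest force I read was about 27 N, well under the limit. I then let up, and the catch sprang the lid ajar to about 0.31 rad.

The tool could only point straight down, so I could not reach under the lid. Instead I pushed from in front, against the lower corner of its front edge, following the lid's arc up and past upright. I then backed away.

**Last checks:**
- **Wide lid:** the scene camera put it at 1.88 rad in two pictures 0.5 s apart, with the robot clear and the wrist force about zero.
- **Disagreement:** a fit from the top camera gave 1.78 rad, but few of its points fitted. The wrist fit from the retreated position was invalid because the lid was out of view. I went by the scene camera.
- **Narrow box, jug, mug and tamper:** the narrow box looks shut in the pictures. From the top camera, the jug, mug and tamper are within 7 mm of where they started. From the scene camera, the jug and tamper differ by 17 to 25 mm and the mug by about 4 mm. I take that as detection scatter, because the robot went nowhere near the jug and touched none of them.

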